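Lean a plywood panel on the sloped viewing rest and close its side stop

ROBOT

A 6-joint arm with a two-finger parallel gripper is mounted at the origin on a cart in front of the work surface, level with it; the furniture and walls round the work are solid. World frame = base frame: x ahead of the robot, y to its left, z up, the work surface at z = 0. Lengths are in m, angles in rad, forces in N, time in s.
With the tool pointing down it reaches from about 0.35 to 0.775 m from the base axis. Payload 5.5 kg.
Tool frame: the origin (TCP) lies at the very end of the fingers, on their centre line; the grasp point (between the pads) lies 19 mm behind it; z points along the fingers, y is the line along which they close (so a half turn about z gives the same grasp; the last joint's range is limited). The gripper opens to 85 mm and grips with 20 to 120 N. Pads are 22 mm wide; open, the fingers measure 114 mm over their backs; the gripper's body (76 mm by 85 mm) begins 54 mm behind the grasp point. The pads swing forward as they close: fully open they stand 13 mm farther back than shut.
Start: joints at [-0.14, 0.313, 0.046, 1.304, 0, 1.431], TCP at [0.575, -0, 0.231] pointing down, gripper open.
Joint ranges: [-2.76, 2.76], [-0.86, 1.69], [-1.03, 1.26], [-2.2, 2.34], [-1.47, 1.5], [-3.14, 3.14]. Speed limits (rad/s): [2.57, 2.57, 3.14, 3.14, 3.14, 3.14].

INTERFACE

Orientations are given as a unit quaternion [w, x, y, z].
In Python, from workcell import env, imaging, ticket gives the robot as it stands. The module is installed in compiled form; this text tells all that it offers.
- The arm moves only by the tool apply_moves, never from a script. Its argument "rows" is a list of rows, each an object with "xyz": the shift along the tool's x, y, z in mm, a list of three; "turn": the turn, a rotation vector about the tool's x, y, z in rad, a list of three; "grip": the opening, from 0 (shut) to 1 (fully open). A call has 1 to 12 rows; each row is the pose to reach, as a shift and turn from the pose commanded when the call began, along the tool's axes at that moment; what a row does not reach only later rows make up. A row lasts 1/12 s, in which the tool goes at most 41.7 mm and 7.16 degrees, less where a joint would pass 70% of its speed; a pose out of reach is approached as far as the arm can. A call with a gripper value outside its range is refused whole. The fingers move at their own pace and stop on an object; "force" is the grip in N (left out, the last holds). Time passes only in rows, so rows that repeat a pose let the fingers close. It gives the time, the measured TCP pose, the force, the opening and the grip force at its end, in the units of the state.
- env.get_state(): the state, without advancing time (a new reading comes with each control period).
- imaging.read_camera(name): name is "scene" or "side" or "wrist"; returns a dict with "color" (400x640x3 uint8, blue, green, red), "z_map" (400x640 float32, m along the optical axis (not along the pixel's ray), 0 where there is no reading), "camera_matrix" (3x3 intrinsics, pixels), "k1" (the pictures are not rectified: a ray, as slopes to the right and down, at radius r is drawn at 1 + k1 r^2 times it, then the intrinsics apply), "view" (4x4, takes a point from world to camera coordinates). Camera axes: x right, y down, z forward; pixel columns grow to the right and rows downward; lengths in m; the calibration is good to about 2 mm. A picture is of the moment at which its call begins.
- ticket.hand_in(): hands the job in; it is judged then, once.
The state is a dict: "clock": time; "joint_pos": joint angles; "qvel": joint speeds; "tau": joint torques, N m; "tcp_pos": TCP position; "orientation": TCP orientation; "wrist_force": force on the tool from outside, world axes, zero at the start; "ft_torque": the same for the moment, N m; "finger_gap": finger opening in m; "grip_force": force on a finger pad.
Only numpy, scipy, OpenCV 4.12 (cv2) and the standard library are available. Lean on these libraries where they do the work, as an engineer would, in place of code of your own. Each camera call takes 0.05 s, during which the arm holds its last target. There are 200 camera calls.

TASK

Take the plywood panel with the two clipped top corners out of the slotted rack and lay it back on the sloped rest, clipped corners up, standing on the ledge with its face flat against the slope; lay it back before you let go of it, do not let it fall there from upright. Then slide the metal side stop along the ledge until it has pushed the panel up against the fixed cheek at the other end. Leave the small square-cornered panel in the rack and the things standing around where they are.

Things in the scene. Friction and masses are not known exactly. Their poses are not given: they have to be found in the camera images.
- panel_center (a point): Centre of the panel to move: loose plywood board 10 mm thick (x), 90 wide (y), 140 tall (z, up), about 0.09 kg, its two top corners clipped at 45 degrees by 20 mm; both faces alike. Starts upright in one slot of the rack, underside 12 mm above the table; lifts straight up out of the slot; pinch it across its thickness at the top edge.
- small_panel_center (a point): Centre of the other loose plywood board, square-cornered, 10 mm thick (x), 60 wide (y), 110 tall (z), upright in the other slot. Leave it there.
- rack: Fixed wooden rack, 110 x 120 mm, origin at the centre of its underside, z up. Two slots along its y axis at x = -35 and +35 mm, 12.5 mm wide, floor 12 mm above the table, fence tops 42 mm above the table. Which panel stands in which slot varies.
- rest: Sloped rest on the fixed wooden stand. Tilted frame: origin where backrest face meets ledge top, mid-width, 30 mm above the table; z up along the backrest's face (30 degrees from vertical), x out of its back (the way the panel leans), y level along the ledge. Backrest: face x = 0, y -45 to 45, z 0 to 80 mm. Ledge: top z = 0, x 0 to -36 mm, with a 5 mm high lip over x -30 to -36 mm.
- seat (a point): Where the panel's centre belongs: with the panel flat on the rest and against the fixed cheek (x = -5, y = 0, z = 70 mm in the rest's frame, same axes; the panel may be half a turn about z). The panel's top 60 mm stand free above the backrest. The fixed cheek, 40 mm high, is at the ledge's +y end, its inner face at y = +45 mm.
- stop (a joint): Travel (m) of the metal side stop along the ledge, in the rest's +y. At 0 it is fully open; its cheek's flat face is at y = -0.090 + value in the rest's frame. Starts between 0 and 0.015. At 0.045 the gap to the fixed cheek is the panel's width. It stays where left; sliding takes about 2 N. Limit 0.055.
- stop_grip (a point): Point on the axis of the side stop's grip post, 16 mm below the post's top. The post is vertical, 14 mm thick (level, square to the ledge) by 16 mm (along it), about 40 mm clear above the stop's foot; its axis is 45 mm behind the stop's flat face (towards the rest's -y). Axes as the rest's.
- thinner_bottle: White bottle, black cap, 72 mm wide, 160 mm tall; origin at its underside. Bystander.
- hardener_bottle: Small white bottle, red cap, 49 mm wide, 114 mm tall; origin at its underside. Bystander.
- tape_masking: Roll of masking tape lying flat, 104 mm across, 25 mm high; origin at its underside. Bystander.
- cell_small_5: Small closed many-sided plywood cell, about 80 mm across and 71 mm high; origin at its underside. Bystander.
Things that resemble listed ones, but are neither listed nor needed, are in the scene too. Leave any white look-alike of the part that bears panel_center alone.

How it is judged:
By the outcome, as a careful person would: the job done as asked, in the order asked, and still so for the second after the job is handed in, with the robot touching nothing.
It also fails if it takes over 48 s, if anything falls off the work surface, if the arm or the gripper's body presses on something with over 40 N, if the wrist force passes 120 N, or if a joint passes its speed limit or range.

## Working session

There is one attempt and no reset: what is moved stays moved. The work goes in short steps, Python scripts to look and compute and a tool call to move; the robot and the scene stay as the last step left them, time stands still between calls to the robot, and variables do not carry over. Pictures are saved under pics/ and viewed, at most 10 in all, crops included, and the job is handed in when it is done.

Besides the shell and the picture viewer there is one more tool, called after "Emit:" by a JSON object that holds its "fn" and its "kwargs". apply_moves: Moves the arm, as the interface text tells. Its arguments: {"type":"object","properties":{"rows":{"type":"array"},"force":{"type":"number"}},"required":["rows"]}

```bash
mkdir -p pics
cat > h.py <<'E'
import numpy as np, cv2
from workcell import env, imaging, ticket
def cam(n):
    return imaging.read_camera(n)
def pts(c):
    h,w=c['z_map'].shape
    K=c['camera_matrix']; 
    u,v=np.meshgrid(np.arange(w),np.arange(h))
    uv=np.stack([u,v],-1).reshape(-1,1,2).astype(float)
    n=cv2.undistortPoints(uv,K,np.array([c['k1'],0,0,0,0.])).reshape(h,w,2)
    z=c['z_map']
    P=np.dstack([n*z[...,None],z,np.ones_like(z)])
    W=P@np.linalg.inv(c['view']).T
    W=W[...,:3]; W[z==0]=np.nan
    return W
E
python3 - <<'E'
from h import *
a=cam('scene');b=cam('side')
cv2.imwrite('pics/scene.png',a['color']);cv2.imwrite('pics/side.png',b['color'])
for c in(a,b):
    print(np.linalg.inv(c['view']).round(3),c['camera_matrix'].round(1),c['k1'])
import pickle;pickle.dump((a,b),open('ab.pkl','wb'))
print(env.get_state())
E
```

```text
[[-0.803 -0.303  0.513 -0.238]
 [-0.596  0.429 -0.679  1.12 ]
 [-0.014 -0.851 -0.525  0.761]
 [ 0.     0.     0.     1.   ]] [[506.3   0.  324.6]
 [  0.  506.3 198.8]
 [  0.    0.    1. ]] -0.16585168695722133
[[ 0.99  -0.061  0.126  0.32 ]
 [-0.14  -0.359  0.923 -0.806]
 [-0.011 -0.931 -0.364  0.485]
 [ 0.     0.     0.     1.   ]] [[450.    0.  324.7]
 [  0.  450.  197.8]
 [  0.    0.    1. ]] 0.005424872929978121
{'clock': 0.1, 'joint_pos': array([-1.39631754e-01,  3.13945404e-01,  4.50869269e-02,  1.30357837e+00,
        2.69535573e-05,  1.43119121e+00]), 'qvel': array([-0.00021612, -0.00101675,  0.00185576, -0.00074973,  0.00101597,
       -0.00067465]), 'tau': array([ 3.58776997e-03, -4.81727242e+01,  2.99244744e+01,  1.27543980e-02,
       -1.12281841e-04,  1.60051752e-05]), 'tcp_pos': array([5.74552680e-01, 4.31529159e-05, 2.30484273e-01]), 'orientation': array([-6.63195585e-04,  7.07115969e-01,  7.07097118e-01, -4.82887088e-04]), 'wrist_force': array([-0.2182586 , -0.64878813, -0.10041292]), 'ft_torque': array([ 0.01757938, -0.05019831,  0.00912755]), 'grip_force': 0.0, 'finger_gap': 0.08568140484026844}
```

View pics/scene.png

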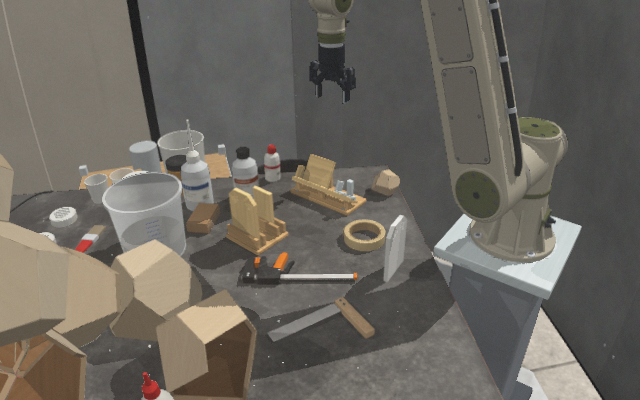

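View pics/side.png

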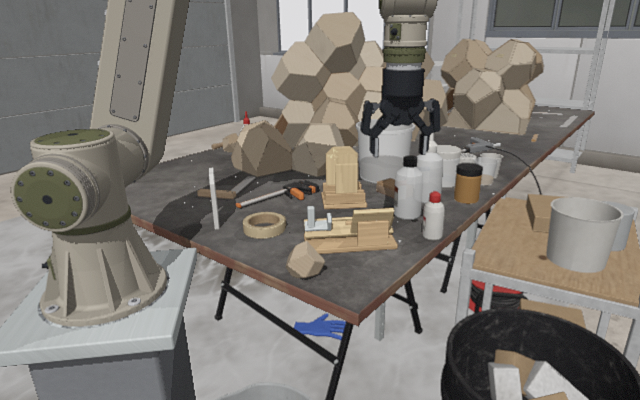

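Scene view: the rack with both panels is at about (257,225), and the rest at (325,185) with the stop's metal post at about (345,187). The white look-alike is at (395,248). In the side view the rack is at (344,185) and the rest at (350,230). 

Candidates for the panel are the two rack boards, scene (243,215) and (265,210), and the white board at (395,248). I'll make a close crop and measure the points.

Run:
```python
from h import *
import pickle
a,b=pickle.load(open('ab.pkl','rb'))
A=cv2.resize(a['color'][145:255,220:405],None,fx=4,fy=4,interpolation=cv2.INTER_CUBIC)[:, :740]
B=cv2.resize(b['color'][140:255,290:410],None,fx=5,fy=5,interpolation=cv2.INTER_CUBIC)
cv2.imwrite('pics/ca.png',A);cv2.imwrite('pics/cb.png',B)
for n,c in(('s',a),('d',b)):
    W=pts(c)
    # rack region point clouds
    hsv=cv2.cvtColor(c['color'],cv2.COLOR_BGR2HSV)
    wood=(hsv[...,1]>60)&(hsv[...,0]>10)&(hsv[...,0]<30)&(hsv[...,2]>90)
    m=wood&(W[...,2]>0.004)&(W[...,2]<0.3)&(W[...,0]>.2)&(W[...,0]<1)&(np.abs(W[...,1])<.5)
    k,l,s,_=cv2.connectedComponentsWithStats(m.astype(np.uint8))
    for i in range(1,k):
        if s[i,4]>150:
            P=W[l==i];print(n,s[i],P.min(0).round(3),P.max(0).round(3),np.median(P,0).round(3))
```

```text
s [ 290  154   76   61 2054] [0.399 0.077 0.004] [0.609 0.175 0.102] [0.526 0.133 0.041]
s [372 169  28  26 475] [ 0.349 -0.028  0.006] [0.424 0.041 0.073] [0.375 0.018 0.044]
s [ 226  186   62   69 2763] [0.473 0.247 0.004] [0.708 0.445 0.155] [0.523 0.421 0.053]
s [186 203  32  30 671] [0.649 0.369 0.004] [0.754 0.479 0.037] [0.688 0.437 0.03 ]
s [343 219  43  32 842] [0.256 0.181 0.004] [0.363 0.287 0.029] [0.306 0.241 0.022]
s [273 252  15  19 157] [0.391 0.409 0.004] [0.424 0.472 0.025] [0.408 0.44  0.019]
d [ 321  146   46   63 2134] [0.473 0.321 0.004] [0.612 0.437 0.157] [0.529 0.345 0.068]
d [454 174  28  30 654] [0.85  0.298 0.004] [0.983 0.444 0.083] [0.873 0.308 0.044]
d [377 179  18  15 159] [0.651 0.385 0.005] [0.705 0.46  0.037] [0.667 0.43  0.033]
d [ 304  208   94   46 2905] [ 0.395 -0.003  0.004] [0.627 0.309 0.102] [0.516 0.084 0.032]
d [243 212  43  26 815] [0.256 0.175 0.004] [0.361 0.28  0.03 ] [0.307 0.208 0.02 ]
```

View pics/ca.png

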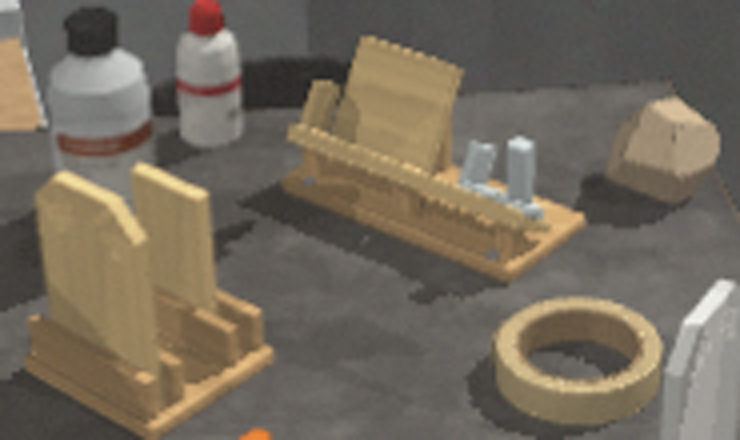

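View pics/cb.png

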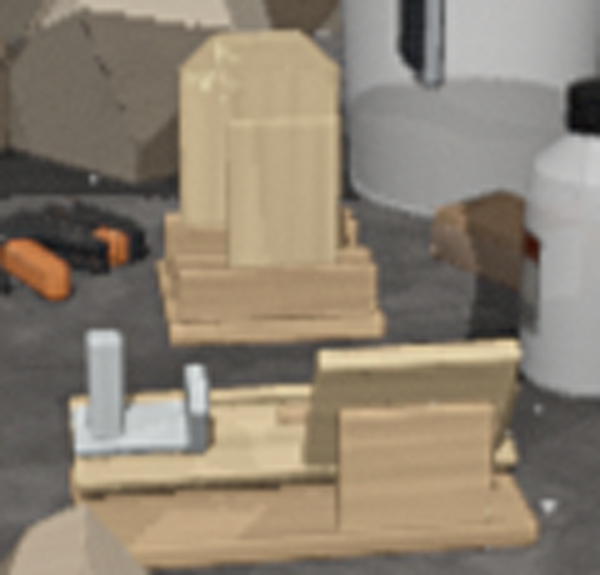

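The crops show that the clipped panel is the one farther in +y (scene crop (95,260), side crop (260,130) behind). The square panel is nearer the rest. The white clipped board at far right is the look-alike. The stop is at the rest's -x world end, and the fixed cheek is at the +x end.

```bash
cat > fit.py <<'E'
from h import *
import pickle
def plane(P,tol=.003,n=400,ok=None):
    r=np.random.default_rng(0);best=None
    for _ in range(n):
        q=P[r.choice(len(P),3,False)];nn=np.cross(q[1]-q[0],q[2]-q[0]);L=np.linalg.norm(nn)
        if L<1e-7: continue
        nn/=L
        if ok and not ok(nn): continue
        m=np.abs((P-q[0])@nn)<tol
        if best is None or m.sum()>best.sum(): best=m
    Q=P[best];c=Q.mean(0);nn=np.linalg.svd(Q-c)[2][2]
    return c,nn,Q
E
python3 - <<'E'
from fit import *
a,b=pickle.load(open('ab.pkl','rb'))
Wa,Wb=pts(a),pts(b)
def reg(W,lo,hi):
    m=np.all((W>lo)&(W<hi),-1);return W[m]
np.set_printoptions(precision=4,suppress=True)
def ext(Q,c,n):
    u=np.cross([0,0,1.],n);u/=np.linalg.norm(u)
    s=(Q-c)@u
    return u,c+u*np.percentile(s,1),c+u*np.percentile(s,99)
v=lambda n:abs(n[2])<.12
for nm,W in(('scene',Wa),('side',Wb)):
    P=reg(W,[.45,.30,.062],[.62,.46,.17])
    print(nm,len(P))
    for lohi in((.30,.385),(.385,.46)):
        Q0=P[(P[:,1]>lohi[0])&(P[:,1]<lohi[1])]
        if len(Q0)<60: continue
        c,n,Q=plane(Q0,ok=v);print(' panel',len(Q),len(Q0),c,n,*ext(Q,c,n)[1:],'ztop',np.percentile(Q[:,2],99.5))
    R=reg(W,[.35,-.02,.045],[.66,.2,.12])
    g=lambda n:.7<abs(n[2])*2*.87/.87<1.3 if False else abs(abs(n[2])-.5)<.12
    c,n,Q=plane(R,ok=g);n*=np.sign(n[1])
    print(' rest',len(Q),len(R),c,n,*ext(Q,c,n),'z',Q[:,2].min(),Q[:,2].max(), Q[np.argmax(Q[:,2])])
    # metal stop: bluish-grey
    hsv=cv2.cvtColor((a if nm=='scene' else b)['color'],cv2.COLOR_BGR2HSV)
    m=np.all((W>[.36,.03,.02])&(W<[.55,.2,.14]),-1)&(hsv[...,0]>85)&(hsv[...,0]<125)&(hsv[...,2]>110)
    k,l,s,_=cv2.connectedComponentsWithStats(m.astype(np.uint8))
    for i in range(1,k):
        if s[i,4]>15:
            Q=W[l==i];print(' metal',s[i],Q.min(0),Q.max(0));T=Q[Q[:,2]>Q[:,2].max()-.012];print('  top',T.mean(0),T.min(0),T.max(0))
E
```

```text
scene 1257
 panel 327 413 [0.5376 0.3541 0.0954] [-0.0499 -0.9986 -0.0146] [0.508  0.3556 0.0954] [0.5694 0.3525 0.0954] ztop 0.12451154189713573
 panel 712 844 [0.5357 0.4238 0.1071] [0.0671 0.9977 0.0054] [0.5818 0.4207 0.1071] [0.4934 0.4267 0.1071] ztop 0.15284947803188037
 rest 434 1331 [0.5496 0.102  0.0723] [0.014  0.8539 0.5203] [-0.9999  0.0164  0.    ] [0.5984 0.1012 0.0723] [0.5039 0.1027 0.0723] z 0.04537215725735255 0.10101569615444395 [0.5818 0.0867 0.101 ]
side 1139
 panel 411 511 [0.5369 0.3435 0.0946] [-0.079  -0.9967  0.0166] [0.5072 0.3459 0.0946] [0.5671 0.3411 0.0946] ztop 0.1258166395069532
 panel 452 628 [0.5293 0.4138 0.1206] [-0.0614 -0.998  -0.0153] [0.4923 0.4161 0.1206] [0.5784 0.4108 0.1206] ztop 0.15555690843300882
 rest 432 1653 [0.5461 0.0848 0.0825] [0.0214 0.8692 0.494 ] [-0.9997  0.0247  0.    ] [0.5929 0.0836 0.0825] [0.5042 0.0858 0.0825] z 0.0452130849555788 0.10064610619610004 [0.579  0.0777 0.1006]
 metal [305 206  26  25 245] [0.4017 0.1107 0.0374] [0.4593 0.1479 0.0943]
  top [0.4153 0.1326 0.0902] [0.408  0.1266 0.0831] [0.4225 0.1396 0.0943]
```

Measured so far:
- **Panel:** centre at about (0.537, 0.419), top at z 0.153, yaw −0.065.
- **Rest:** origin at about (0.550, 0.126, 0.030), yaw −0.02.
- **Stop post:** at about (0.415, 0.133), top at z 0.094.

These agree with the given sizes. I'll move above the panel now.

Emit:
{"fn": "apply_moves", "kwargs": {"rows": [{"xyz": [35,-3,0],"turn": [0,0,-0.125],"grip": 0.6},{"xyz": [70,-6,0],"turn": [0,0,-0.25],"grip": 0.6},{"xyz": [105,-10,0],"turn": [0,0,-0.375],"grip": 0.6},{"xyz": [140,-13,0],"turn": [0,0,-0.5],"grip": 0.6},{"xyz": [175,-16,0],"turn": [0,0,-0.625],"grip": 0.6},{"xyz": [210,-19,0],"turn": [0,0,-0.75],"grip": 0.6},{"xyz": [245,-22,0],"turn": [0,0,-0.875],"grip": 0.6},{"xyz": [280,-25,0],"turn": [0,0,-1.0],"grip": 0.6},{"xyz": [315,-29,0],"turn": [0,0,-1.125],"grip": 0.6},{"xyz": [350,-32,0],"turn": [0,0,-1.25],"grip": 0.6},{"xyz": [385,-35,0],"turn": [0,0,-1.375],"grip": 0.6},{"xyz": [419,-38,0],"turn": [0,0,-1.5],"grip": 0.6}]}}

```text
clock: 1.1
tcp_pos: [0.5363, 0.4207, 0.2307]
orientation: [-0.0, 0.032, 0.999, -0.0]
wrist_force: [0.5, 0.1, 0.3]
finger_gap: 0.051
grip_force: 0.0
```

```bash
cat >> h.py <<'E'
from scipy.spatial.transform import Rotation as R
def pose():
    s=env.get_state();return np.array(s['tcp_pos']),R.from_quat(np.roll(s['orientation'],-1))
def delta(p,Rm):
    q,S=pose()
    return (S.inv().apply(np.array(p)-q)*1000).round(1),(S.inv()*R.from_matrix(Rm)).as_rotvec().round(3)
E
python3 - <<'E'
from fit import *
np.set_printoptions(precision=4,suppress=True)
p,S=pose();print(p,S.as_matrix())
c=cam('wrist');cv2.imwrite('pics/w1.png',c['color']);W=pts(c)
m=(W[...,2]>.145)&(W[...,2]<.162)&(np.abs(W[...,0]-.54)<.08)&(np.abs(W[...,1]-.42)<.03)
P=W[m];print(len(P))
if len(P)>20:
    r=cv2.minAreaRect((P[:,:2]*1000).astype(np.float32));print(r,np.median(P,0))
m=(W[...,2]>.09)&(W[...,2]<.162)&(np.abs(W[...,0]-.54)<.08)&(np.abs(W[...,1]-.42)<.03)
P=W[m];print(len(P),cv2.minAreaRect((P[:,:2]*1000).astype(np.float32)) if len(P)>5 else '')
E
```

```text
[0.5363 0.4207 0.2307] [[-0.9979  0.0643 -0.0007]
 [ 0.0643  0.9979 -0.0005]
 [ 0.0007 -0.0005 -1.    ]]
1160
((536.7737426757812, 419.5361633300781), (9.945365905761719, 67.91105651855469), 85.9857177734375) [0.5337 0.4196 0.153 ]
1535 ((537.3853759765625, 419.29998779296875), (9.971319198608398, 90.49354553222656), 86.39305877685547)
```

View pics/w1.png

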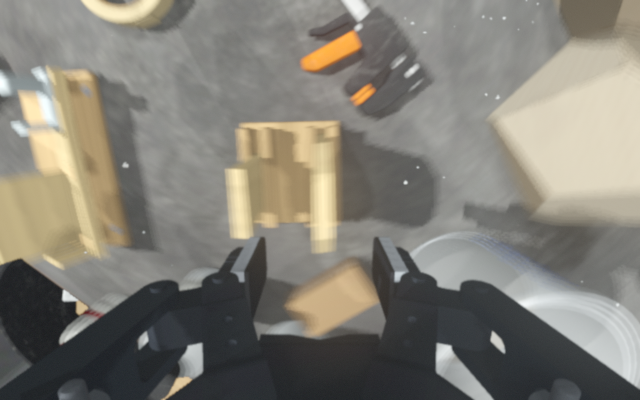

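The wrist view shows the tall panel's top edge at (322,195), with the small panel at (240,202). The measured size of 90.5 x 10 mm at (0.537, 0.419) confirms it. First I'll check how close the bucket at (480,290) is.

Run:
```python
from fit import *
a,b=pickle.load(open('ab.pkl','rb'))
for c in(a,b,cam('wrist')):
    W=pts(c);P=W[(W[...,2]>.11)&(W[...,2]<.35)]
    d=P[(P[:,0]>.42)&(P[:,0]<.66)&(P[:,1]>.44)&(P[:,1]<.62)]
    d2=P[(P[:,0]>.61)&(P[:,0]<.75)&(P[:,1]>.25)&(P[:,1]<.62)]
    for e in(d,d2):
        if len(e):
            k=np.argsort(np.hypot(e[:,0]-.537,e[:,1]-.419))[:400:80];print(len(e),e[k].round(3).tolist())
```

```text
818 [[0.632, 0.522, 0.171], [0.634, 0.533, 0.151], [0.63, 0.545, 0.112], [0.621, 0.561, 0.156], [0.621, 0.57, 0.153]]
1717 [[0.632, 0.522, 0.171], [0.638, 0.529, 0.153], [0.626, 0.547, 0.174], [0.628, 0.554, 0.123], [0.612, 0.57, 0.173]]
208 [[0.636, 0.519, 0.132], [0.631, 0.539, 0.13], [0.614, 0.567, 0.172]]
952 [[0.636, 0.519, 0.132], [0.628, 0.54, 0.13], [0.674, 0.496, 0.136], [0.678, 0.5, 0.153], [0.688, 0.494, 0.157]]
24559 [[0.526, 0.44, 0.305], [0.525, 0.441, 0.311], [0.525, 0.442, 0.307], [0.518, 0.441, 0.318], [0.519, 0.442, 0.314]]
2758 [[0.641, 0.512, 0.177], [0.649, 0.513, 0.177], [0.628, 0.549, 0.113], [0.622, 0.567, 0.116], [0.612, 0.577, 0.168]]
```

Emit:
{"fn": "apply_moves", "kwargs": {"rows": [{"xyz": [-1,-1,20],"turn": [0,0,0],"grip": 0.6},{"xyz": [-1,-1,40],"turn": [0,0,0],"grip": 0.6}]}}

```text
clock: 1.37
tcp_pos: [0.5385, 0.4186, 0.1915]
orientation: [0.001, 0.035, 0.999, 0.0]
wrist_force: [0.5, -0.1, -0.2]
finger_gap: 0.0513
grip_force: 0.0
```

The bucket is about 140 mm away, so I'll descend and grasp.

Emit:
{"fn": "apply_moves", "kwargs": {"rows": [{"xyz": [1,0.5,25],"turn": [0,0,0],"grip": 0.6},{"xyz": [1,0.5,50],"turn": [0,0,0],"grip": 0.6},{"xyz": [1,0.5,69],"turn": [0,0,0],"grip": 0.6},{"xyz": [1,0.5,69],"turn": [0,0,0],"grip": 0.6},{"xyz": [1,0.5,69],"turn": [0,0,0],"grip": 0},{"xyz": [1,0.5,69],"turn": [0,0,0],"grip": 0},{"xyz": [1,0.5,69],"turn": [0,0,0],"grip": 0},{"xyz": [1,0.5,69],"turn": [0,0,0],"grip": 0},{"xyz": [1,0.5,69],"turn": [0,0,0],"grip": 0},{"xyz": [1,0.5,69],"turn": [0,0,0],"grip": 0}], "force": 50}}

```text
clock: 2.2
tcp_pos: [0.5382, 0.4191, 0.1245]
orientation: [0.002, 0.035, 0.999, 0.001]
wrist_force: [0.8, 0.0, 6.4]
finger_gap: 0.0092
grip_force: 50.4
```

Emit:
{"fn": "apply_moves", "kwargs": {"rows": [{"xyz": [1,0,-15],"turn": [0,0,0],"grip": 0},{"xyz": [1,0,-30],"turn": [0,0,0],"grip": 0},{"xyz": [1,0,-50],"turn": [0,0,0],"grip": 0},{"xyz": [1,0,-75],"turn": [0,0,0],"grip": 0},{"xyz": [1,0,-100],"turn": [0,0,0],"grip": 0},{"xyz": [1,0,-125],"turn": [0,0,0],"grip": 0},{"xyz": [1,0,-145],"turn": [0,0,0],"grip": 0},{"xyz": [1,0,-160],"turn": [0,0,0],"grip": 0},{"xyz": [1,0,-160],"turn": [0,0,0],"grip": 0}]}}

```text
clock: 2.95
tcp_pos: [0.537, 0.4193, 0.2866]
orientation: [0.003, 0.035, 0.999, 0.002]
wrist_force: [0.3, -0.8, -0.3]
finger_gap: 0.0096
grip_force: 49.4
```

```bash
cat > tgt.py <<'E'
from fit import *
np.set_printoptions(precision=4,suppress=True)
psi=-.02; O=np.array([.550,.1264,.030]); th=np.radians(30)
yr=np.array([np.cos(psi),np.sin(psi),0]); h=np.array([np.sin(psi),-np.cos(psi),0])  # h: horizontal lean dir
zr=np.cos(th)*np.array([0,0,1])+np.sin(th)*h; xr=np.cross(yr,zr)
Rt=np.stack([-yr,-xr,-zr],1)  # tool axes when panel flat
def rest(p): return O+np.stack([xr,yr,zr],1)@np.array(p)
E
python3 - <<'E'
from tgt import *
p,S=pose();print(p,S.as_matrix(),np.linalg.det(Rt))
for n in('scene','side'):
    c=cam(n);W=pts(c)
    m=np.all((W>[.46,.38,.13])&(W<[.62,.46,.33]),-1);P=W[m]
    hsv=cv2.cvtColor(c['color'],cv2.COLOR_BGR2HSV)[m];P=P[(hsv[:,1]>50)&(hsv[:,2]>90)]
    print(n,len(P),np.percentile(P,[1,99],axis=0));cc,nn,Q=plane(P);print(cc,nn)
# pre pose: rest coords TCP at x=-5-40, y=-6, z=112.5+50
y0=-.006+.001
print('pre',rest([-.045,y0,.1625]),delta(rest([-.045,y0,.1625]),Rt))
c=cam('wrist');W=pts(c)
m=np.all((W>[.38,.09,.05])&(W<[.65,.2,.13]),-1);P=W[m];print(len(P))
g=lambda n:abs(abs(n[2])-.5)<.12
if len(P)>200: print(plane(P,ok=g)[:2])
E
```

```text
[0.537  0.4193 0.2866] [[-0.9975  0.0707  0.0055]
 [ 0.0707  0.9975  0.0033]
 [-0.0052  0.0037 -1.    ]] 1.0
scene 1394 [[0.4907 0.418  0.1756]
 [0.5818 0.4298 0.3129]]
[0.5339 0.4246 0.2401] [ 0.0585  0.9983 -0.0039]
side 1516 [[0.4909 0.4067 0.1765]
 [0.5789 0.4211 0.3136]]
[0.5339 0.4139 0.2416] [-0.0698 -0.9976 -0.0017]
pre [0.5442 0.0842 0.1932] (array([ -31.5, -333.2,   89. ]), array([-0.523,  0.014, -0.049]))
5810
(array([0.5474, 0.102 , 0.0728]), array([0.0237, 0.8666, 0.4985]))
```

The panel hangs upright in the grip with its centre at x 0.536, and the rest plane is confirmed. I'll carry it over and tilt it to the slope, stopping 50 mm above the ledge and 40 mm off the face.

Emit:
{"fn": "apply_moves", "kwargs": {"rows": [{"xyz": [-2,-15,2],"turn": [0,0,0],"grip": 0},{"xyz": [-5,-45,6],"turn": [-0.03,0,0],"grip": 0},{"xyz": [-8,-80,12],"turn": [-0.08,0.002,-0.01],"grip": 0},{"xyz": [-11,-115,20],"turn": [-0.13,0.003,-0.015],"grip": 0},{"xyz": [-14,-150,29],"turn": [-0.19,0.005,-0.02],"grip": 0},{"xyz": [-18,-185,38],"turn": [-0.25,0.006,-0.025],"grip": 0},{"xyz": [-21,-220,48],"turn": [-0.31,0.008,-0.03],"grip": 0},{"xyz": [-24,-255,58],"turn": [-0.37,0.01,-0.035],"grip": 0},{"xyz": [-27,-285,69],"turn": [-0.43,0.012,-0.04],"grip": 0},{"xyz": [-29,-310,79],"turn": [-0.48,0.013,-0.045],"grip": 0},{"xyz": [-31,-327,86],"turn": [-0.51,0.014,-0.048],"grip": 0},{"xyz": [-31.5,-333,89],"turn": [-0.523,0.014,-0.049],"grip": 0}]}}

```text
clock: 4.1
tcp_pos: [0.5424, 0.0811, 0.1898]
orientation: [0.0, 0.013, 0.966, 0.259]
wrist_force: [0.4, 0.2, -1.4]
finger_gap: 0.0094
grip_force: 49.4
```

Run:
```python
from tgt import *
p,S=pose();print(p,env.get_state()['joint_pos'])
B=np.stack([xr,yr,zr],1)
for n in('scene','side'):
    c=cam(n);W=pts(c);cv2.imwrite(f'pics/{n}2.png',c['color'])
    L=(W-O)@B*1000
    hsv=cv2.cvtColor(c['color'],cv2.COLOR_BGR2HSV);wood=(hsv[...,1]>50)&(hsv[...,2]>90)
    m=np.all((L>[-58,-70,45])&(L<[-30,70,200]),-1)&wood;P=L[m]
    print(n,len(P),np.percentile(P,[1,99],axis=0))
    if len(P)>50: print(plane(P,2.)[:2])
    m=np.all((L>[-4,-60,8])&(L<[4,60,90]),-1)&wood;P=L[m]
    if len(P)>50: print(' back',len(P),np.percentile(P,[1,99],axis=0),plane(P,2.)[:2])
    m=np.all((L>[-28,-75,-8])&(L<[-2,40,8]),-1)&wood;P=L[m]
    if len(P)>20: print(' ledge',len(P),np.median(P,axis=0))
print(delta(rest([-.0065,-.005,.1625]),Rt),delta(rest([-.0065,-.005,.1125]),Rt))
```

```text
[0.5424 0.0811 0.1898] [-0.2749  0.3318 -0.1353  1.2518  0.5051 -0.2866]
scene 1302 [[-51.5815 -52.5744  50.1413]
 [-36.6259  38.8645 184.3019]]
(array([-46.0016,  -7.0497, 111.46  ]), array([ 0.9999, -0.0145,  0.0053]))
 back 361 [[ -3.6662 -44.5589   8.2714]
 [  3.8824  48.9652  78.5189]] (array([ 0.6748, -5.8223, 32.595 ]), array([ 0.9999,  0.017 , -0.0003]))
side 1568 [[-44.6328 -53.497   52.5633]
 [-33.9731  35.4942 191.3287]]
(array([-36.4591, -10.0036, 117.3937]), array([ 1.    , -0.0043, -0.0036]))
 back 68 [[ -2.8984 -44.9774   8.7999]
 [  3.7139  52.1799  84.6903]] (array([ 1.8378,  4.6146, 67.9173]), array([ 0.9996,  0.011 , -0.0277]))
 ledge 131 [-15.5634 -58.5935   2.7611]
(array([ -1.5, -36.2,  -1.3]), array([ 0.   , -0.003, -0.006])) (array([ -1.6, -36.2,  48.7]), array([ 0.   , -0.003, -0.006]))
```

View pics/scene2.png

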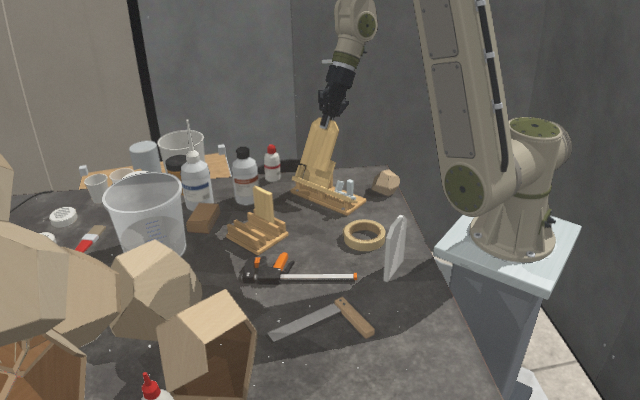

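The scene shows the panel held tilted parallel to the backrest at (320,150), and the small panel still in the rack at (263,205). Next I'll move toward the face and down, stopping just short of contact.

Emit:
{"fn": "apply_moves", "kwargs": {"rows": [{"xyz": [-2,-10,2],"turn": [0,0,0],"grip": 0},{"xyz": [-3,-20,8],"turn": [0,0,0],"grip": 0},{"xyz": [-4,-28,16],"turn": [0,0,0],"grip": 0},{"xyz": [-4,-30,25],"turn": [0,0,0],"grip": 0},{"xyz": [-4,-30,34],"turn": [0,0,0],"grip": 0},{"xyz": [-4,-30,41],"turn": [0,0,0],"grip": 0},{"xyz": [-4,-30,44],"turn": [0,0,0],"grip": 0},{"xyz": [-4,-30,44],"turn": [0,0,0],"grip": 0},{"xyz": [-4,-30,44],"turn": [0,0,0],"grip": 0}]}}

```text
clock: 4.95
tcp_pos: [0.5477, 0.0807, 0.1404]
orientation: [0.002, 0.009, 0.966, 0.259]
wrist_force: [-0.3, -0.2, -0.8]
finger_gap: 0.0092
grip_force: 49.5
```

```bash
cat > look.py <<'E'
from tgt import *
B=np.stack([xr,yr,zr],1)
p,S=pose();print('tcp rest',((p-O)@B*1000).round(1),env.get_state()['wrist_force'])
for n in('scene','side'):
    c=cam(n);W=pts(c);L=(W-O)@B*1000
    cv2.imwrite(f'pics/{n}3.png',cv2.resize(c['color'][100:240,250:410] if n=='scene' else c['color'][120:260,270:430],None,fx=4,fy=4))
    hsv=cv2.cvtColor(c['color'],cv2.COLOR_BGR2HSV);wood=(hsv[...,1]>50)&(hsv[...,2]>90)
    m=np.all((L>[-30,-70,85])&(L<[12,70,160]),-1)&wood;P=L[m]
    if len(P)>50: print(n,len(P),np.percentile(P,[1,99],axis=0).round(1).tolist(),plane(P,2.)[:2])
    m=np.all((L>[-4,-60,8])&(L<[14,60,90]),-1)&wood;P=L[m]
    if len(P)>50: print(' back',len(P),np.percentile(P,[1,99],axis=0).round(1).tolist(),plane(P,1.5)[:2])
    m=np.all((L>[-35,-170,0])&(L<[10,-50,60]),-1)&(hsv[...,0]>85)&(hsv[...,0]<125)&(hsv[...,2]>110);P=L[m]
    if len(P)>5: print(' stop',len(P),np.percentile(P,[1,99],axis=0).round(1).tolist())
E
python3 look.py
```

```text
tcp rest [-15.6  -1.4 118.4] [-0.2906 -0.1805 -0.8397]
scene 487 [[-26.3, -46.6, 85.7], [-10.9, 44.4, 144.3]] (array([-20.6117,  -3.9431, 111.3019]), array([ 0.9991,  0.0029, -0.0415]))
 back 69 [[-3.0, -46.6, 9.6], [12.1, -36.1, 79.7]] (array([  2.6384, -41.3176,  44.5376]), array([ 0.0843,  0.9964, -0.0071]))
 stop 21 [[-34.7, -147.9, 4.1], [-3.7, -91.4, 30.5]]
side 650 [[-21.1, -47.9, 85.4], [7.2, 40.8, 149.9]] (array([-11.2607,  -6.8746, 111.7326]), array([1.    , 0.002 , 0.0061]))
 back 562 [[0.6, -45.2, 10.1], [12.7, 49.4, 85.8]] (array([ 9.768 , -5.3799, 61.527 ]), array([ 0.9999, -0.0119,  0.0002]))
 stop 249 [[-33.4, -147.5, 6.2], [-1.1, -90.7, 54.0]]
```

The panel is about 6 mm above the ledge and 11 mm off the face. I'll ease it in.

Emit:
{"fn": "apply_moves", "kwargs": {"rows": [{"xyz": [0,-4,1],"turn": [0,0,0],"grip": 0},{"xyz": [0,-8,3],"turn": [0,0,0],"grip": 0},{"xyz": [0,-9,4],"turn": [0,0,0],"grip": 0},{"xyz": [0,-9,5],"turn": [0,0,0],"grip": 0},{"xyz": [0,-9,5],"turn": [0,0,0],"grip": 0}], "force": 30}}

```text
clock: 5.47
tcp_pos: [0.5475, 0.0746, 0.1311]
orientation: [0.002, 0.01, 0.966, 0.259]
wrist_force: [-0.2, -0.1, 0.1]
finger_gap: 0.0094
grip_force: 49.4
```

Emit:
{"fn": "apply_moves", "kwargs": {"rows": [{"xyz": [0,0,1],"turn": [0,0,0],"grip": 0},{"xyz": [0,0,1],"turn": [0,0,0],"grip": 0}]}}

```text
clock: 5.63
tcp_pos: [0.5477, 0.0749, 0.131]
orientation: [0.002, 0.01, 0.966, 0.258]
wrist_force: [-2.4, -3.8, 3.9]
finger_gap: 0.0092
grip_force: 50.1
```

Emit:
{"fn": "apply_moves", "kwargs": {"rows": [{"xyz": [0,0,1],"turn": [0,0,0],"grip": 0},{"xyz": [0,0,1],"turn": [0,0,0],"grip": 0}]}}

```text
clock: 5.8
tcp_pos: [0.5477, 0.075, 0.131]
orientation: [0.003, 0.01, 0.966, 0.258]
wrist_force: [-5.6, -6.3, 10.4]
finger_gap: 0.0092
grip_force: 51.3
```

The panel is touching the ledge. I'll ease off a little and press it back onto the face.

Emit:
{"fn": "apply_moves", "kwargs": {"rows": [{"xyz": [0,0,-1.5],"turn": [0,0,0],"grip": 0},{"xyz": [0,-1,-1.5],"turn": [0,0,0],"grip": 0},{"xyz": [0,-1.5,-1.5],"turn": [0,0,0],"grip": 0},{"xyz": [0,-1.5,-1.5],"turn": [0,0,0],"grip": 0}]}}

```text
clock: 6.13
tcp_pos: [0.5479, 0.0738, 0.1304]
orientation: [0.003, 0.01, 0.966, 0.259]
wrist_force: [-0.1, -1.1, 3.2]
finger_gap: 0.0091
grip_force: 50.0
```

```bash
python3 look.py
```

```text
tcp rest [ -4.6  -1.1 113.2] [-0.1238 -1.1178  3.2055]
scene 440 [[-16.4, -45.8, 85.3], [-0.7, 43.6, 139.8]] (array([-10.1068,  -2.1023, 108.7381]), array([-0.9999, -0.0144, -0.0087]))
 back 51 [[-3.9, -46.1, 11.8], [10.8, 45.7, 89.0]] (array([  3.8315, -42.7756,  47.8007]), array([ 0.2969, -0.9549, -0.0057]))
 stop 28 [[-34.5, -147.3, 4.8], [-3.4, -90.0, 43.7]]
side 565 [[-10.1, -47.5, 85.2], [4.9, 41.2, 144.2]] (array([ -0.3614,  -6.604 , 108.8785]), array([ 1.    ,  0.0024, -0.0083]))
 back 705 [[-2.6, -47.7, 10.2], [12.8, 50.0, 89.4]] (array([ 9.7569, -4.9049, 62.5606]), array([ 0.9999, -0.0074, -0.0068]))
 stop 245 [[-34.2, -147.5, 6.7], [-0.7, -90.9, 54.4]]
```

View pics/side3.png

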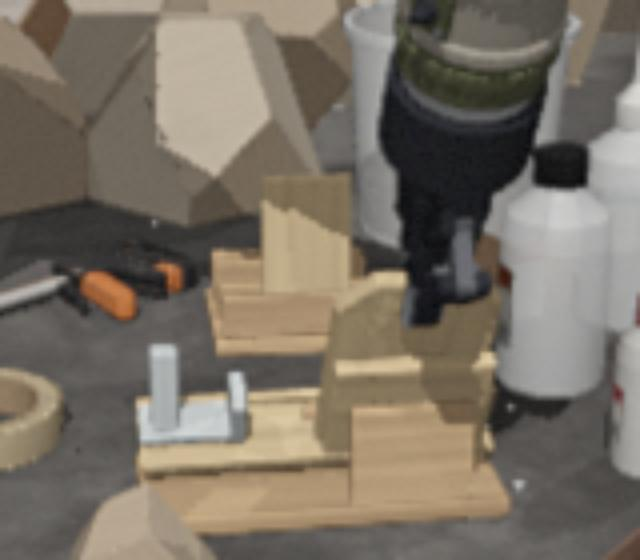

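The side view shows the panel flat over the backrest at crop (415,330), with the stop still open at (190,400). The panel's back face is within about 1 mm of the slope. I'll make one more small press, then release and back out.

Emit:
{"fn": "apply_moves", "kwargs": {"rows": [{"xyz": [0,-1,0],"turn": [0,0,0],"grip": 0},{"xyz": [0,-1.5,0],"turn": [0,0,0],"grip": 0},{"xyz": [0,-1.5,0],"turn": [0,0,0],"grip": 0}], "force": 20}}

```text
clock: 6.48
tcp_pos: [0.5479, 0.0733, 0.1301]
orientation: [0.003, 0.01, 0.966, 0.26]
wrist_force: [-0.3, 1.3, 6.2]
finger_gap: 0.0092
grip_force: 50.1
```

Emit:
{"fn": "apply_moves", "kwargs": {"rows": [{"xyz": [0,0,0],"turn": [0,0,0],"grip": 0.1},{"xyz": [0,0,0],"turn": [0,0,0],"grip": 0.2},{"xyz": [0,0,0],"turn": [0,0,0],"grip": 0.35},{"xyz": [0,0,0],"turn": [0,0,0],"grip": 0.4},{"xyz": [0,0,0],"turn": [0,0,0],"grip": 0.4},{"xyz": [0,0,0],"turn": [0,0,0],"grip": 0.4}]}}

```text
clock: 6.98
tcp_pos: [0.5474, 0.0724, 0.1292]
orientation: [0.002, 0.01, 0.966, 0.259]
wrist_force: [-0.2, 0.3, 0.5]
finger_gap: 0.0342
grip_force: 0.0
```

Emit:
{"fn": "apply_moves", "kwargs": {"rows": [{"xyz": [0,0,-15],"turn": [0,0,0],"grip": 0.4},{"xyz": [0,0,-35],"turn": [0,0,0],"grip": 0.4},{"xyz": [0,0,-60],"turn": [0,0,0],"grip": 0.4},{"xyz": [0,0,-85],"turn": [0,0,0],"grip": 0.4},{"xyz": [0,0,-95],"turn": [0,0,0],"grip": 0.4},{"xyz": [0,0,-95],"turn": [0,0,0],"grip": 0.4}]}}

```text
clock: 7.48
tcp_pos: [0.5482, 0.0234, 0.2139]
orientation: [0.004, 0.01, 0.966, 0.258]
wrist_force: [0.1, -0.3, -0.5]
finger_gap: 0.0343
grip_force: 0.0
```

```bash
python3 look.py
python3 - <<'E'
from tgt import *
Rv=np.stack([-yr,-h,[0,0,-1]],1)
print(np.linalg.det(Rv))
for n in('scene','side'):
    c=cam(n);W=pts(c);hsv=cv2.cvtColor(c['color'],cv2.COLOR_BGR2HSV)
    m=np.all((W>[.39,.10,.06])&(W<[.435,.165,.11]),-1)&(hsv[...,1]<70);P=W[m]
    print(n,len(P),np.percentile(P,[3,50,97],axis=0) if len(P) else '')
print(delta([.4155,.133,.17],Rv))
E
```

```text
tcp rest [ -2.7   0.2 210.8] [ 0.1132 -0.3078 -0.4999]
scene 505 [[-15.2, -46.9, 85.9], [-0.9, 42.9, 140.4]] (array([ -9.3511,  -3.6439, 111.3706]), array([-0.9998,  0.0132,  0.0116]))
 stop 18 [[-34.4, -145.6, 4.9], [-2.0, -92.7, 43.8]]
side 793 [[-9.8, -48.0, 85.4], [3.2, 40.5, 145.2]] (array([  0.3258,  -3.9191, 113.8765]), array([ 0.9999, -0.0062, -0.0137]))
 back 683 [[-2.5, -47.8, 12.2], [12.5, 49.8, 89.6]] (array([ 9.5684, -3.5008, 62.8679]), array([ 0.9999, -0.0106,  0.0109]))
 stop 253 [[-33.4, -148.0, 5.5], [-0.9, -91.0, 52.6]]
0.9999999999999999
scene 78 [[0.4093 0.1356 0.0618]
 [0.4146 0.1439 0.0791]
 [0.4251 0.1484 0.093 ]]
side 113 [[0.4077 0.1275 0.0613]
 [0.4142 0.1315 0.0781]
 [0.4235 0.1383 0.0948]]
(array([132.6,  70.3,  87.9]), array([ 0.524, -0.002, -0.001]))
```

View pics/scene3.png

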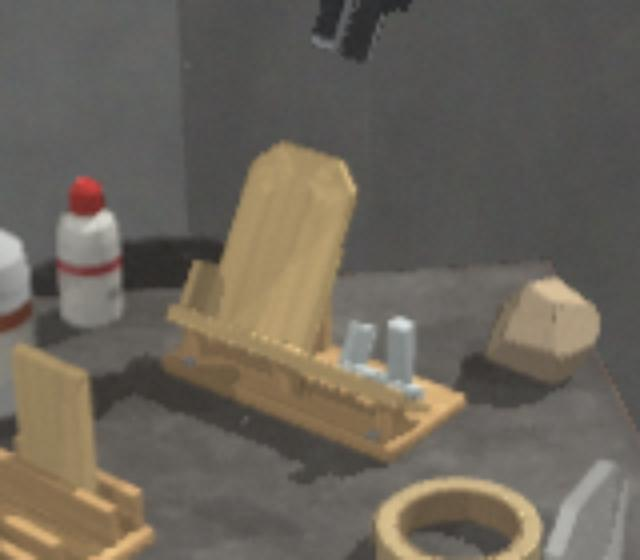

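The panel sits on the rest (crop (290,230)), clipped corners up, with the stop at (365,345) to (400,345). The post centre is (0.4155, 0.1375) with its top at 0.094. I'll go above it with the tool vertical.

Emit:
{"fn": "apply_moves", "kwargs": {"rows": [{"xyz": [25,0,0],"turn": [0.05,0,0],"grip": 0.4},{"xyz": [55,5,5],"turn": [0.12,0,0],"grip": 0.4},{"xyz": [85,20,20],"turn": [0.2,0,0],"grip": 0.4},{"xyz": [110,40,42],"turn": [0.3,-0.001,0],"grip": 0.4},{"xyz": [125,58,65],"turn": [0.4,-0.002,0],"grip": 0.4},{"xyz": [132,70,82],"turn": [0.48,-0.002,-0.001],"grip": 0.4},{"xyz": [132.5,74,90],"turn": [0.524,-0.002,-0.001],"grip": 0.4},{"xyz": [132.5,74,90],"turn": [0.524,-0.002,-0.001],"grip": 0.4},{"xyz": [132.5,74,90],"turn": [0.524,-0.002,-0.001],"grip": 0.4}]}}

```text
clock: 8.43
tcp_pos: [0.4151, 0.1381, 0.1699]
orientation: [-0.0, 0.008, 1.0, -0.0]
wrist_force: [-0.4, 0.1, 0.4]
finger_gap: 0.0339
grip_force: 0.0
```

Run:
```python
from tgt import *
Rv=np.stack([-yr,-h,[0,0,-1]],1)
c=cam('wrist');W=pts(c);hsv=cv2.cvtColor(c['color'],cv2.COLOR_BGR2HSV)
m=np.all((W>[.395,.11,.085])&(W<[.435,.165,.105]),-1);P=W[m];print(len(P),np.median(P,0),cv2.minAreaRect((P[:,:2]*1000).astype(np.float32)))
print(pose()[0],delta([.4155,.1375,.065],Rv))
```

```text
397 [0.4151 0.1387 0.092 ] ((415.9515686035156, 138.7431640625), (13.438981056213379, 15.176895141601562), 89.18344116210938)
[0.4158 0.1371 0.1702] (array([  0.3,   0.4, 105.2]), array([-0.   , -0.   ,  0.002]))
```

The wrist view measures the post at (0.416, 0.1387), 15 x 13.5 mm, as expected. I'll descend and grip it.

Emit:
{"fn": "apply_moves", "kwargs": {"rows": [{"xyz": [0,1,35],"turn": [0,0,0],"grip": 0.4},{"xyz": [0,1.3,70],"turn": [0,0,0],"grip": 0.4},{"xyz": [0,1.3,92],"turn": [0,0,0],"grip": 0.4},{"xyz": [0,1.3,103],"turn": [0,0,0],"grip": 0.4},{"xyz": [0,1.3,103],"turn": [0,0,0],"grip": 0.4},{"xyz": [0,1.3,103],"turn": [0,0,0],"grip": 0.1},{"xyz": [0,1.3,103],"turn": [0,0,0],"grip": 0.1},{"xyz": [0,1.3,103],"turn": [0,0,0],"grip": 0.1},{"xyz": [0,1.3,103],"turn": [0,0,0],"grip": 0.1},{"xyz": [0,1.3,103],"turn": [0,0,0],"grip": 0.1}], "force": 30}}

```text
clock: 9.32
tcp_pos: [0.4175, 0.1381, 0.0685]
orientation: [0.002, 0.01, 1.0, -0.0]
wrist_force: [1.6, 3.2, -4.2]
finger_gap: 0.0139
grip_force: 33.9
```

Emit:
{"fn": "apply_moves", "kwargs": {"rows": [{"xyz": [-2,0,0],"turn": [0,0,0],"grip": 0.1},{"xyz": [-5,0,0],"turn": [0,0,0],"grip": 0.1},{"xyz": [-9,0,0],"turn": [0,0,0],"grip": 0.1},{"xyz": [-13,0,0],"turn": [0,0,0],"grip": 0.1},{"xyz": [-17,0,0],"turn": [0,0,0],"grip": 0.1},{"xyz": [-21,0,0],"turn": [0,0,0],"grip": 0.1},{"xyz": [-25,0,0],"turn": [0,0,0],"grip": 0.1},{"xyz": [-28,0,0],"turn": [0,0,0],"grip": 0.1},{"xyz": [-30,0,0],"turn": [0,0,0],"grip": 0.1},{"xyz": [-32,0,0],"turn": [0,0,0],"grip": 0.1},{"xyz": [-34,0,0],"turn": [0,0,0],"grip": 0.1},{"xyz": [-34,0,0],"turn": [0,0,0],"grip": 0.1}]}}

```text
clock: 10.32
tcp_pos: [0.4521, 0.1371, 0.0684]
orientation: [0.002, 0.01, 1.0, -0.001]
wrist_force: [0.7, 1.5, 4.3]
finger_gap: 0.013
grip_force: 35.0
```

Emit:
{"fn": "apply_moves", "kwargs": {"rows": [{"xyz": [-1,0,0],"turn": [0,0,0],"grip": 0.1},{"xyz": [-2,0,0],"turn": [0,0,0],"grip": 0.1},{"xyz": [-3,0,0],"turn": [0,0,0],"grip": 0.1},{"xyz": [-4,0,0],"turn": [0,0,0],"grip": 0.1},{"xyz": [-5,0,0],"turn": [0,0,0],"grip": 0.1},{"xyz": [-6,0,0],"turn": [0,0,0],"grip": 0.1},{"xyz": [-6,0,0],"turn": [0,0,0],"grip": 0.1}]}}

```text
clock: 10.9
tcp_pos: [0.4575, 0.137, 0.0684]
orientation: [0.001, 0.01, 1.0, -0.001]
wrist_force: [-0.4, 0.4, 5.7]
finger_gap: 0.0132
grip_force: 35.2
```

```bash
python3 look.py
```

```text
tcp rest [-26.7 -92.7  28.9] [-0.4422  0.4172  5.6678]
scene 254 [[-15.8, -11.3, 85.2], [-3.3, 44.4, 139.1]] (array([ -9.1111,  17.8637, 107.744 ]), array([ 0.9998, -0.0175,  0.012 ]))
 stop 21 [[-32.8, -106.0, 5.6], [-6.6, -54.6, 56.8]]
side 798 [[-9.7, -47.9, 85.2], [7.3, 40.5, 144.7]] (array([  0.2681,  -4.0771, 114.0947]), array([ 0.9999, -0.0102, -0.0045]))
 back 693 [[-2.4, -47.8, 9.4], [13.0, 49.9, 89.4]] (array([ 9.9748, -5.4384, 61.755 ]), array([ 0.9999, -0.0066, -0.0086]))
 stop 223 [[-26.7, -107.3, 5.1], [-0.4, -50.8, 56.6]]
```

Emit:
{"fn": "apply_moves", "kwargs": {"rows": [{"xyz": [-1,0,0],"turn": [0,0,0],"grip": 0.1},{"xyz": [-2,0,0],"turn": [0,0,0],"grip": 0.1},{"xyz": [-3,0,0],"turn": [0,0,0],"grip": 0.1},{"xyz": [-4,0,0],"turn": [0,0,0],"grip": 0.1},{"xyz": [-4,0,0],"turn": [0,0,0],"grip": 0.1}]}}

```text
clock: 11.42
tcp_pos: [0.4611, 0.1368, 0.0684]
orientation: [0.001, 0.01, 1.0, -0.001]
wrist_force: [-1.8, 0.1, 5.8]
finger_gap: 0.0135
grip_force: 35.3
```

Emit:
{"fn": "apply_moves", "kwargs": {"rows": [{"xyz": [-0.5,0,0],"turn": [0,0,0],"grip": 0.1},{"xyz": [-1,0,0],"turn": [0,0,0],"grip": 0.1},{"xyz": [-1.5,0,0],"turn": [0,0,0],"grip": 0.1},{"xyz": [-1.5,0,0],"turn": [0,0,0],"grip": 0.1}]}}

```text
clock: 11.75
tcp_pos: [0.4619, 0.1368, 0.0683]
orientation: [0.0, 0.01, 1.0, -0.001]
wrist_force: [-4.0, 0.9, 9.4]
finger_gap: 0.0134
grip_force: 35.7
```

Emit:
{"fn": "apply_moves", "kwargs": {"rows": [{"xyz": [-0.5,0,0],"turn": [0,0,0],"grip": 0.1},{"xyz": [-1,0,0],"turn": [0,0,0],"grip": 0.1},{"xyz": [-1,0,0],"turn": [0,0,0],"grip": 0.1}]}}

```text
clock: 12.0
tcp_pos: [0.4619, 0.1368, 0.0683]
orientation: [-0.0, 0.01, 1.0, -0.001]
wrist_force: [-5.6, 0.1, 11.1]
finger_gap: 0.0134
grip_force: 36.0
```

Emit:
{"fn": "apply_moves", "kwargs": {"rows": [{"xyz": [-1,0,0],"turn": [0,0,0],"grip": 0.1},{"xyz": [-2,0,0],"turn": [0,0,0],"grip": 0.1},{"xyz": [-2,0,0],"turn": [0,0,0],"grip": 0.1}]}}

```text
clock: 12.25
tcp_pos: [0.4619, 0.1368, 0.0683]
orientation: [-0.002, 0.01, 1.0, -0.001]
wrist_force: [-12.5, 1.2, 16.8]
finger_gap: 0.0133
grip_force: 36.8
```

```bash
python3 look.py
```

```text
tcp rest [-26.6 -88.3  28.8] [-12.5065   1.2089  16.795 ]
scene 232 [[-14.0, -5.4, 85.2], [-4.5, 47.1, 138.4]] (array([ -8.995 ,  21.6697, 106.758 ]), array([-0.9984,  0.0455,  0.0333]))
 stop 12 [[-32.9, -98.3, 9.3], [-8.4, -50.1, 38.6]]
side 802 [[-9.4, -45.2, 85.3], [4.7, 43.0, 144.6]] (array([  0.264 ,  -1.0782, 114.0185]), array([ 1.    , -0.0053, -0.0032]))
 back 659 [[-2.5, -45.4, 12.2], [12.6, 50.3, 89.4]] (array([ 9.6958, -4.8212, 63.2717]), array([ 0.9999, -0.0105,  0.0119]))
 stop 215 [[-26.8, -103.5, 5.8], [-0.3, -50.4, 57.1]]
```

View pics/side3.png

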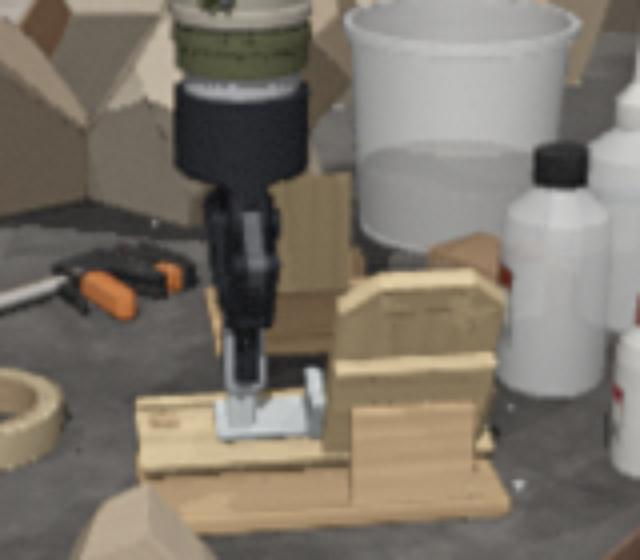

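The side view shows the stop at crop (270,410) hard against the panel (415,340), which fills the gap to the cheek. The force rises with no motion, so the panel is seated against the fixed cheek. I'll relax the push, release, and retract upward.

Emit:
{"fn": "apply_moves", "kwargs": {"rows": [{"xyz": [1,0,0],"turn": [0,0,0],"grip": 0.1},{"xyz": [2,0,0],"turn": [0,0,0],"grip": 0.1},{"xyz": [2.7,0,0],"turn": [0,0,0],"grip": 0.1},{"xyz": [2.7,0,0],"turn": [0,0,0],"grip": 0.1}]}}

```text
clock: 12.68
tcp_pos: [0.4619, 0.1368, 0.0684]
orientation: [0.0, 0.01, 1.0, -0.001]
wrist_force: [-4.6, 1.1, 10.7]
finger_gap: 0.0133
grip_force: 35.6
```

Emit:
{"fn": "apply_moves", "kwargs": {"rows": [{"xyz": [0,0,0],"turn": [0,0,0],"grip": 0.2},{"xyz": [0,0,0],"turn": [0,0,0],"grip": 0.3},{"xyz": [0,0,0],"turn": [0,0,0],"grip": 0.4},{"xyz": [0,0,0],"turn": [0,0,0],"grip": 0.4},{"xyz": [0,0,0],"turn": [0,0,0],"grip": 0.4},{"xyz": [0,0,-20],"turn": [0,0,0],"grip": 0.4},{"xyz": [0,0,-50],"turn": [0,0,0],"grip": 0.4},{"xyz": [0,0,-85],"turn": [0,0,0],"grip": 0.4},{"xyz": [0,0,-120],"turn": [0,0,0],"grip": 0.4},{"xyz": [0,0,-150],"turn": [0,0,0],"grip": 0.4},{"xyz": [0,0,-150],"turn": [0,0,0],"grip": 0.4}]}}

```text
clock: 13.6
tcp_pos: [0.4655, 0.1376, 0.2242]
orientation: [0.006, 0.01, 1.0, 0.0]
wrist_force: [1.4, 0.1, -0.2]
finger_gap: 0.0338
grip_force: 0.0
```

```bash
python3 look.py
```

```text
tcp rest [-105.3  -84.7  163.4] [ 1.3707  0.0577 -0.1759]
scene 507 [[-15.2, -44.2, 85.4], [0.4, 47.2, 140.4]] (array([ -8.5531,   2.5788, 110.8357]), array([ 0.9999, -0.0014, -0.0114]))
 back 51 [[-3.9, -46.5, 20.5], [9.0, 50.4, 85.8]] (array([  2.1152, -42.3956,  60.6595]), array([-0.1566,  0.9873, -0.0253]))
 stop 14 [[-34.2, -95.1, 7.8], [-19.6, -51.1, 44.2]]
side 788 [[-9.5, -45.4, 85.9], [2.6, 43.5, 145.2]] (array([  0.2341,  -1.3345, 114.5096]), array([ 0.9999, -0.0102, -0.0059]))
 back 662 [[-1.6, -45.1, 10.1], [12.2, 49.8, 89.7]] (array([ 9.6801, -4.4404, 61.0479]), array([ 0.9998, -0.0113,  0.0141]))
 stop 226 [[-33.3, -102.6, 5.1], [-1.0, -50.9, 55.1]]
```

View pics/scene3.png

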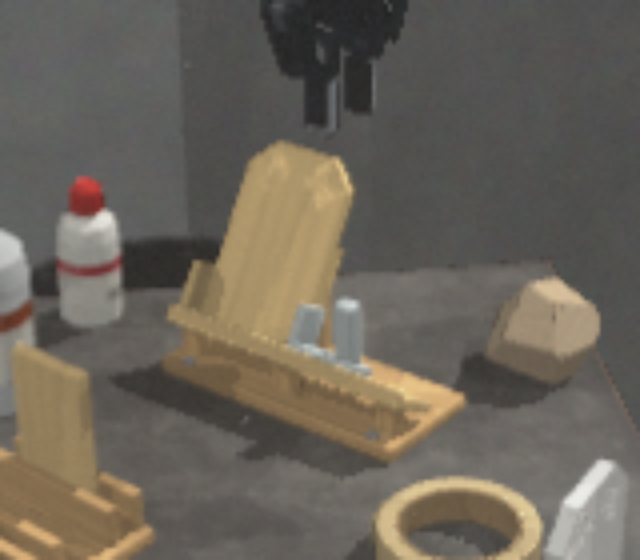

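The scene shows the panel flat on the rest, clipped corners up at crop (285,240). The stop touches it at (315,325), the small panel is still in the rack, and the gripper is clear. I'll hand it in.

```bash
python3 -c "
from h import *
print(ticket.hand_in())"
```

```text
the job is handed in; nothing more can be done
None
```

The job is handed in: the clipped-corner panel lies flat on the sloped rest, clipped corners up. The side stop holds it against the fixed cheek, the gripper is clear, and the small panel and the things around it were left alone.

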